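Rack the cut profiles in drilling order

ROBOT

A 6-joint arm with a two-finger parallel gripper is mounted at the origin on the work surface. World frame = base frame: x ahead of the robot, y to its left, z up, the work surface at z = 0. Lengths are in m, angles in rad, forces in N, time in s.
With the tool pointing down it reaches from about 0.375 to 0.9 m from the base axis. Payload 3.1 kg.
Tool frame: the origin (TCP) lies at the very end of the fingers, on their centre line; the grasp point (between the pads) lies 19 mm behind it (manip.pinch_z is the distance from the TCP to the grasp point, in m); z points along the fingers, y is the direction in which the jaws open and shut (so a half turn about z gives the same grasp; the last joint's range is limited). The gripper opens to 85 mm and grips with 20 to 120 N. Pads are 22 mm wide; open, the fingers measure 114 mm over their backs; the gripper's body (76 mm by 85 mm) begins 54 mm behind the grasp point. The pads swing forward as they close: fully open they stand 13 mm farther back than shut.
Start: joints at [-1.486, 0.527, 1.433, -0, 1.181, -0.178], TCP at [0.162, -0.604, 0.231] pointing down, gripper open.
Joint ranges: [-3.08, 3.08], [-0.75, 2.2], [0.22, 2.44], [-1.43, 4.57], [0, 2.65], [-2.85, 2.85]. Speed limits (rad/s): [2.79, 2.79, 3.14, 3.14, 3.14, 3.14].

INTERFACE

Orientations are given as a unit quaternion [x, y, z, w].
In Python, from station import manip gives the robot as it stands.
- The arm moves only by the tool drive_tool, never from a script. Its argument "increments" is a list of rows, each a list of 7 numbers: the closure in counts, from 0 (fully open) to 255 (shut), then the shift along the tool's x, y, z in cm, then the turn, a rotation vector about the tool's x, y, z in rad. A call has 1 to 20 rows; each row is the pose to reach, as a shift and turn from the pose commanded when the call began, along the tool's axes at that moment; what a row does not reach only later rows make up. A row lasts 1/10 s, in which the tool goes at most 50 mm and 8.59 degrees, less where a joint would pass 70% of its speed; a pose out of reach is approached as far as the arm can. A call with a gripper value outside its range is refused whole. The fingers move at their own pace and stop on an object; "force" is the grip in N (left out, the last holds). Time passes only in rows, so rows that repeat a pose let the fingers close. It gives the time, the measured TCP pose, the force and the opening at its end, in the units of the state.
- manip.sense(): the state, without advancing time (a new reading comes with each control period).
- manip.snapshot(name): name is "side" or "top" or "wrist"; returns the picture (400x640x3 uint8, red, green, blue); there is no depth.
- manip.camera_model(name): a dict with "mtx" (3x3 intrinsics, pixels), "k1" (the pictures are not rectified: a ray, as slopes to the right and down, at radius r is drawn at 1 + k1 r^2 times it, then the intrinsics apply), "cam_to_world" (4x4, takes a point from camera to world coordinates). Camera axes: x right, y down, z forward; pixel columns grow to the right and rows downward; lengths in m; the calibration is good to about 2 mm. A picture is of the moment at which its call begins: read the wrist's pose just before it. camera_model takes no time and is no camera call; for the wrist camera it gives the pose at the moment of the call.
- manip.sign_off(): hands the job in, once; it reports no verdict.
The state is a dict: "t": time; "q": joint angles; "qd": joint speeds; "tau": joint torques, N m; "tcp_pos": TCP position; "tool_rot": TCP orientation; "force": force on the tool from outside, world axes, zero at the start; "ft_torque": the same for the moment, N m; "finger_gap": opening from 0.0 (shut) to 1.0 (fully open).
Only numpy, scipy, OpenCV 4.12 (cv2) and the standard library are available. Lean on these libraries where they do the work, as an engineer would, in place of code of your own. Each camera call takes 0.05 s, during which the arm holds its last target. There are 200 camera calls.

TASK

Lay the four cut profile pieces from the cork mat into the cradle rack for drilling, one piece to a bay, in order of length: the shortest in the bay at the drill's end of the row, the longest in the bay farthest from the drill. Each piece lies right way up and straight in its bay, centred across both rails; set them down without dropping them, and leave the drill and the screw tub where they stand.

Things in the scene. Friction and masses are not known exactly. Their poses are not given: they have to be found in the camera images.
- piece100_centre (a point): Centre of the shortest of four loose cut pieces of one dark grey aluminium profile: a straight bar 100 mm long, 28 mm wide, 36 mm high, about 70 g, with a slot along its top and bright sawn ends, lying right way up on the cork mat (3 mm thick, fixed). x runs along its length (either way round), y across, z up; the point is half-way along, across and up (18 mm above its underside).
- piece125_centre (a point): Centre of the second shortest of four loose cut pieces of one dark grey aluminium profile: a straight bar 125 mm long, 28 mm wide, 36 mm high, about 88 g, with a slot along its top and bright sawn ends, lying right way up on the cork mat (3 mm thick, fixed). x runs along its length (either way round), y across, z up; the point is half-way along, across and up (18 mm above its underside).
- piece150_centre (a point): Centre of the second longest of four loose cut pieces of one dark grey aluminium profile: a straight bar 150 mm long, 28 mm wide, 36 mm high, about 105 g, with a slot along its top and bright sawn ends, lying right way up on the cork mat (3 mm thick, fixed). x runs along its length (either way round), y across, z up; the point is half-way along, across and up (18 mm above its underside).
- piece175_centre (a point): Centre of the longest of four loose cut pieces of one dark grey aluminium profile: a straight bar 175 mm long, 28 mm wide, 36 mm high, about 122 g, with a slot along its top and bright sawn ends, lying right way up on the cork mat (3 mm thick, fixed). x runs along its length (either way round), y across, z up; the point is half-way along, across and up (18 mm above its underside).
- bay0: Bay 1 of 4 in the row along y (64 mm pitch, from the -y end) of the fixed rack. Origin: middle of the bay, half-way between the two rails, at pad-top height (20 mm above the bench), where the middle of a piece's underside belongs. x: the way a piece lies, across both rails; z up. Two rails 12 mm wide run along y, centred at x = -30 and +30 mm, open between them 14 mm deep to a plywood base.
- bay1: Bay 2 of 4 in the row along y (64 mm pitch, from the -y end) of the fixed rack. Origin: middle of the bay, half-way between the two rails, at pad-top height (20 mm above the bench), where the middle of a piece's underside belongs. x: the way a piece lies, across both rails; z up. On both rails black pins 10 mm thick stand at y = -32 and +32 mm (54 mm clear) and rise 40 mm above the pads.
- bay2: Bay 3 of 4 in the row along y (64 mm pitch, from the -y end) of the fixed rack. Origin: middle of the bay, half-way between the two rails, at pad-top height (20 mm above the bench), where the middle of a piece's underside belongs. x: the way a piece lies, across both rails; z up. Two rails 12 mm wide run along y, centred at x = -30 and +30 mm, open between them 14 mm deep to a plywood base.
- bay3: Bay 4 of 4 in the row along y (64 mm pitch, from the -y end) of the fixed rack. Origin: middle of the bay, half-way between the two rails, at pad-top height (20 mm above the bench), where the middle of a piece's underside belongs. x: the way a piece lies, across both rails; z up. On both rails black pins 10 mm thick stand at y = -32 and +32 mm (54 mm clear) and rise 40 mm above the pads.
- drill: Black and red cordless drill standing on its battery (115 x 75 mm foot), about 200 mm tall and 240 mm long, loose, at the left or the right side of the bench, outside the mat and the rack, so beyond one end of the row of bays. Origin: centre of the battery's underside; x points along the chuck, z up.
- tub: White round screw tub with a black lid, 90 mm across, 85 mm high, loose, standing at the side of the bench opposite the drill. Origin: centre of its underside, z up.
Things that resemble listed ones, but are neither listed nor needed, are in the scene too. Leave any orange or white look-alike of the part that bears piece150_centre alone.

How it is judged:
By the outcome, as a careful person would: the job done as asked, in the order asked, and still so for the second after the job is handed in, with the robot touching nothing.
It also fails if it takes over 125 s, if anything falls off the work surface, if the arm or the gripper's body presses on something with over 40 N, if the wrist force passes 120 N, or if a joint passes its speed limit or range.

## Working session

There is one attempt and no reset: what is moved stays moved. The work goes in short steps, Python scripts to look and compute and a tool call to move; the robot and the scene stay as the last step left them, time stands still between calls to the robot, and variables do not carry over. Pictures are saved under pics/ and viewed, about 12 in all and at most 16, crops included, and the job is handed in when it is done.

Besides the shell and the picture viewer there is one more tool, called after "Request:" as a command line: name --pt "numbers of a row" for each row, then --argument value for the rest. drive_tool: Moves the arm, as the interface text tells. Its arguments: {"type":"object","properties":{"increments":{"type":"array","items":{"type":"array","items":{"type":"number"}}},"force":{"type":"number"}},"required":["increments"]}

```bash
mkdir -p pics; ls
cat > h.py <<'E'
import sys; sys.path.insert(0,'.')
import numpy as np, cv2
from station import manip
def snap(n,f,crop=None,s=1):
    m=manip.camera_model(n); im=manip.snapshot(n)
    np.savez('pics/'+f+'.npz',im=im,M=np.array(m['mtx']),k=m['k1'],T=np.array(m['cam_to_world']))
    save(f,f,crop,s)
def save(src,f,crop=None,s=1):
    im=np.load('pics/'+src+'.npz')['im']
    if crop: im=im[crop[1]:crop[3],crop[0]:crop[2]]
    im=cv2.resize(im,None,fx=s,fy=s,interpolation=cv2.INTER_CUBIC)
    cv2.imwrite('pics/'+f+'.png',im[:,:,::-1])
def px2w(f,uv,z):
    d=np.load('pics/'+f+'.npz'); M,k,T=d['M'],float(d['k']),d['T']
    out=[]
    for p in np.atleast_2d(uv):
        r=cv2.undistortPoints(np.array([[p]],float),M,np.array([k,0,0,0]))[0,0]
        w=T[:3,:3]@np.array([r[0],r[1],1]); c=T[:3,3]
        out.append(c+w*(z-c[2])/w[2])
    return np.array(out)
def w2px(f,P):
    d=np.load('pics/'+f+'.npz'); M,k,T=d['M'],float(d['k']),d['T']
    c=(np.atleast_2d(P)-T[:3,3])@T[:3,:3]; s=c[:,:2]/c[:,2:]; s=s*(1+k*(s**2).sum(1,keepdims=True))
    return s@M[:2,:2].T+M[:2,2]
E
python3 - <<'E'
from h import *
np.set_printoptions(precision=3,suppress=True)
print(manip.sense(), manip.pinch_z)
snap('top','top0'); snap('side','side0')
for n in('top0','side0'):
    d=np.load(f'pics/{n}.npz'); print(d['M'],d['k'],d['T'])
E
```

```text
pics
{'t': 0.0, 'q': array([-1.487,  0.528,  1.434,  0.   ,  1.181, -0.178]), 'qd': array([-0.   , -0.001,  0.001,  0.002,  0.001, -0.   ]), 'tau': array([  0.   , -44.235, -17.802,  -0.   ,   0.008,   0.   ]), 'tcp_pos': array([ 0.162, -0.603,  0.23 ]), 'tool_rot': array([ 0.991,  0.131,  0.   , -0.001]), 'force': array([-0.081,  0.681, -0.556]), 'ft_torque': array([ 0.004, -0.009,  0.058]), 'finger_gap': 0.9979356150516685} 0.0187
[[390.517   0.    321.285]
 [  0.    390.517 207.53 ]
 [  0.      0.      1.   ]] 0.004819555287288843 [[ 0.012 -0.999  0.045  0.364]
 [-1.    -0.012 -0.005 -0.003]
 [ 0.006 -0.045 -0.999  1.345]
 [ 0.     0.     0.     1.   ]]
[[454.042   0.    315.482]
 [  0.    454.042 197.46 ]
 [  0.      0.      1.   ]] -0.03219252039294595 [[-0.693 -0.427  0.581 -0.643]
 [-0.721  0.405 -0.563  0.997]
 [ 0.005 -0.809 -0.588  1.135]
 [ 0.     0.     0.     1.   ]]
```

View pics/top0.png

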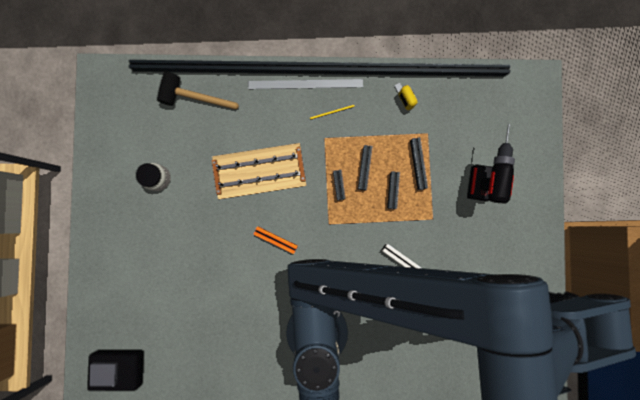

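View pics/side0.png

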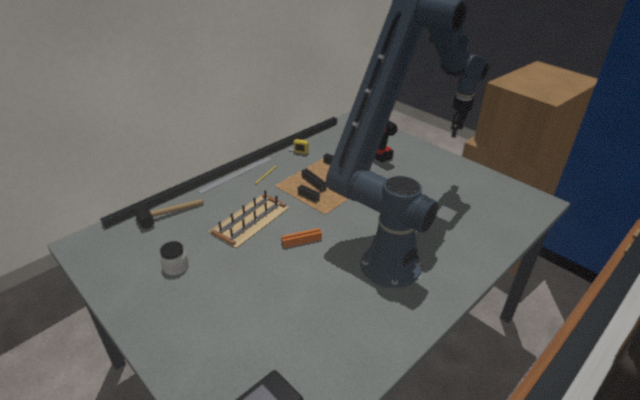

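The drill is at the -y side (pixel 492,180), the tub at +y (152,177), and the four dark pieces lie on the mat at x 325–433. So bay0, at the drill's end, takes the 100 mm piece.

Run:
```python
from h import *
save('top0','top0m',(315,125,445,230),6)
save('top0','top0r',(200,135,320,205),6)
```

```text
(no output)
```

View pics/top0m.png

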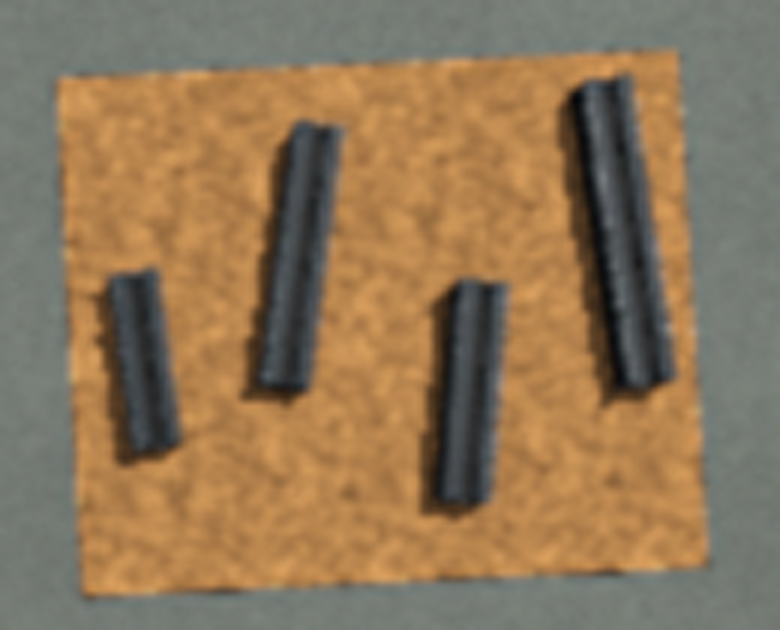

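View pics/top0r.png

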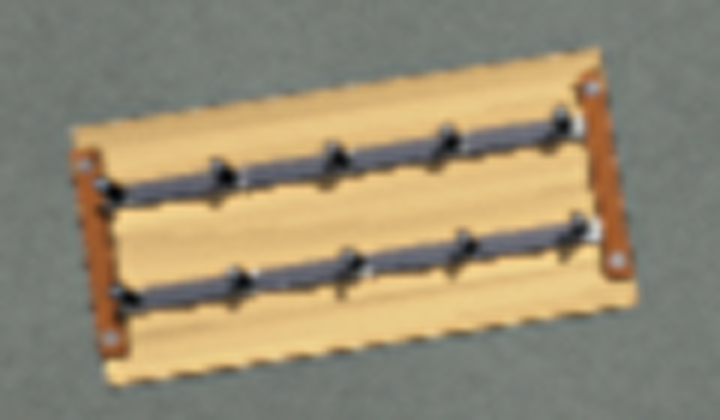

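Run:
```python
from h import *
np.set_printoptions(precision=4,suppress=True)
o=np.array([315,125])
for n,a,b in(('100',(134,272),(157,447)),('125',(482,283),(463,502)),('150',(319,125),(284,387)),('175',(606,82),(645,385))):
    p=px2w('top0',np.array([a,b])/6+o,.039); d=p[0]-p[1]
    print(n,p.mean(0),np.linalg.norm(d)*1e3,np.degrees(np.arctan2(d[1],d[0])))
u=[(112,190),(224,176),(337,156),(449,141),(563,123)];l=[(127,297),(240,280),(353,262),(466,245),(578,229)]
w=px2w('top0',np.array(u+l)/6+[200,135],.060)
print(w[:,:2])
# model: far rail x=+30, near -30; left (+y) y=+128..-128
m=np.array([(s*.03,y) for s in(1,-1) for y in(.128,.064,0,-.064,-.128)])
c=w[:,:2].mean(0);H=m.T@(w[:,:2]-c);th=np.arctan2(H[0,1]-H[1,0],H[0,0]+H[1,1])
R=np.array([[np.cos(th),-np.sin(th)],[np.sin(th),np.cos(th)]])
print('rack',c,np.degrees(th),'res mm',((w[:,:2]-c-m@R.T)*1e3))
for i in range(4): print('bay',i,c+R@[0,-.096+.064*i])
```

```text
100 [ 0.4993 -0.0697  0.039 ] 99.07532004261996 8.029089321366182
125 [ 0.4831 -0.2529  0.039 ] 123.46198523032092 -4.735616752911958
150 [ 0.5587 -0.1567  0.039 ] 149.15646881522085 -7.168623269053266
175 [ 0.5738 -0.3385  0.039 ] 172.26113656654357 7.359086367488251
[[0.5525 0.3303]
 [0.5611 0.2689]
 [0.573  0.207 ]
 [0.5821 0.1454]
 [0.5929 0.0827]
 [0.4935 0.3207]
 [0.5037 0.2589]
 [0.5144 0.1971]
 [0.5246 0.1351]
 [0.5342 0.0736]]
rack [0.5432 0.202 ] 9.391559491806099 res mm [[ 0.6081 -2.8517]
 [-1.2815 -1.0864]
 [ 0.1712  0.1067]
 [-1.145   1.707 ]
 [-0.7722  2.1491]
 [ 0.8053 -2.6674]
 [ 0.5227 -1.3021]
 [ 0.8049 -0.0195]
 [ 0.547   1.1625]
 [-0.2604  2.8019]]
bay 0 [0.5589 0.1073]
bay 1 [0.5484 0.1704]
bay 2 [0.538  0.2335]
bay 3 [0.5276 0.2967]
```

```bash
cat >> h.py <<'E'
from scipy.spatial.transform import Rotation as Ro
def go(x,y,z,yaw=None):
    """target TCP (m), tool-x yaw in deg -> shift cm and turn in tool axes"""
    s=manip.sense(); R=Ro.from_quat(s['tool_rot']); X=R.as_matrix()
    cy=np.degrees(np.arctan2(X[1,0],X[0,0]))
    yaw=cy if yaw is None else cy+((yaw-cy+90)%180-90)
    D=Ro.from_euler('z',yaw,degrees=True)*Ro.from_euler('x',180,degrees=True)
    d=X.T@(np.array([x,y,z])-s['tcp_pos'])*100
    print('t%.2f'%s['t'],'now',s['tcp_pos'].round(4),'yaw%.2f'%cy,'gap%.3f'%s['finger_gap'],'F',s['force'].round(1),'| shift',d.round(2),'turn',(R.inv()*D).as_rotvec().round(3))
E
python3 - <<'E'
from h import *
T=np.array(manip.camera_model('wrist')['cam_to_world']); s=manip.sense(); X=Ro.from_quat(s['tool_rot']).as_matrix()
print((X.T@T[:3,:3]).round(3),(X.T@(T[:3,3]-s['tcp_pos'])).round(4), manip.camera_model('wrist')['mtx'])
go(.53,-.20,.36,0)
E
```

```text
[[ 0.    -0.958 -0.287]
 [ 1.     0.     0.   ]
 [-0.    -0.287  0.958]] [ 0.0722 -0.0004 -0.1417] [[280.06126117   0.         321.19287481]
 [  0.         280.06126117 202.30592158]
 [  0.           0.           1.        ]]
t0.10 now [ 0.1623 -0.6029  0.2305] yaw15.06 gap0.997 F [-0.4 -0.8 -0. ] | shift [ 45.97 -29.38 -12.88] turn [-0.002 -0.     0.263]
```

Request:
drive_tool --pt "0 0 0 -5 0 0 0" --pt "0 11 -7 -8 0 0 0.1" --pt "0 34 -22 -8 0 0 0.263" --pt "0 46 -29.4 -2 0 0 0.263" --pt "0 46 -29.4 5 0 0 0.263" --pt "0 46 -29.4 5 0 0 0.263" --pt "0 46 -29.4 5 0 0 0.263" --pt "0 46 -29.4 5 0 0 0.263" --pt "0 46 -29.4 5 0 0 0.263" --pt "0 46 -29.4 5 0 0 0.263" --pt "0 46 -29.4 5 0 0 0.263" --pt "0 46 -29.4 5 0 0 0.263" --pt "0 46 -29.4 5 0 0 0.263" --pt "0 46 -29.4 5 0 0 0.263" --pt "0 46 -29.4 5 0 0 0.263" --pt "0 46 -29.4 5 0 0 0.263"

```text
t: 1.7
tcp_pos: [0.5295, -0.2016, 0.1818]
tool_rot: [1.0, -0.001, 0.0, 0.0]
force: [0.7, -0.1, -0.3]
finger_gap: 1.002
```

Run:
```python
from h import *
go(.53,.20,.18,0)
snap('wrist','w1')
```

```text
t1.70 now [ 0.5295 -0.2016  0.1818] yaw-0.12 gap1.002 F [ 0.7 -0.1 -0.3] | shift [-4.000e-02 -4.016e+01  1.500e-01] turn [ 0.001 -0.    -0.002]
```

View pics/w1.png

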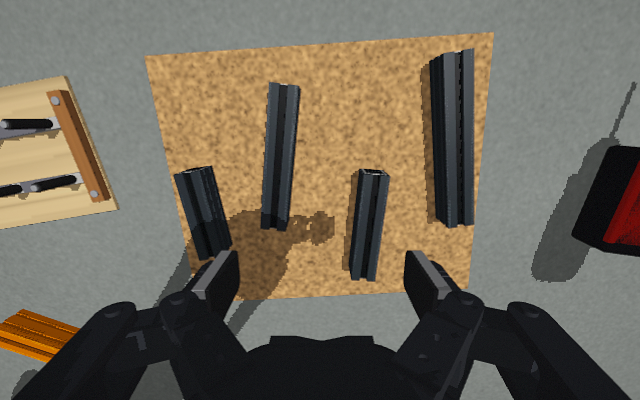

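Wrist view shows all four: 100 at (203,212), 150 at (281,155), 125 at (369,225), 175 at (455,138). I'll enlarge to read the top-face ends.

Run:
```python
from h import *
save('w1','w1c',(165,40,490,290),2.4)
```

```text
(no output)
```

View pics/w1c.png

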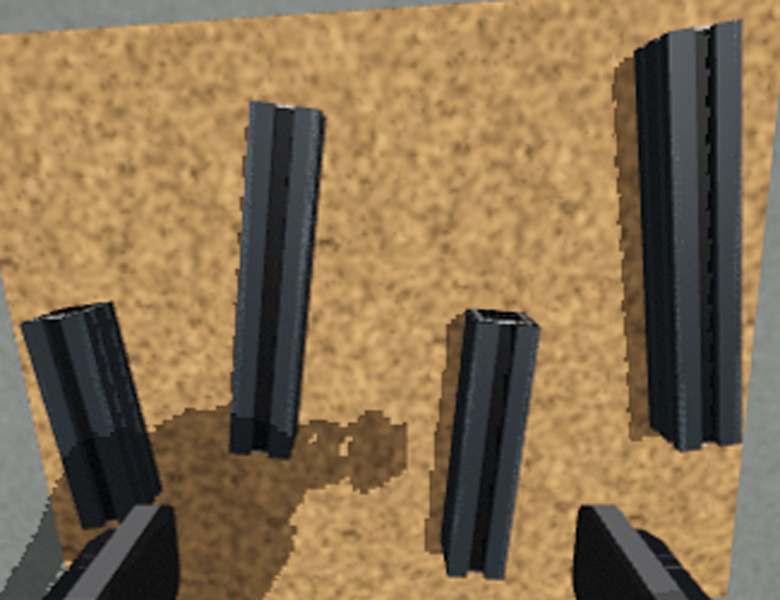

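Request:
drive_tool --pt "0 0 -5 0 0 0 0" --pt "0 0 -15 0 0 0 0" --pt "0 0 -40 0 0 0 0" --pt "0 0 -40 0 0 0 0" --pt "0 0 -40 0 0 0 0" --pt "0 0 -40 0 0 0 0" --pt "0 0 -40 0 0 0 0" --pt "0 0 -40 0 0 0 0" --pt "0 0 -40 0 0 0 0" --pt "0 0 -40 0 0 0 0" --pt "0 0 -40 0 0 0 0" --pt "0 0 -40 0 0 0 0" --pt "0 0 -40 0 0 0 0"

```text
t: 3.05
tcp_pos: [0.5306, 0.1981, 0.1814]
tool_rot: [1.0, -0.002, -0.0, 0.0]
force: [0.3, 0.6, 1.1]
finger_gap: 1.001
```

Run:
```python
from h import *
go(.53,.20,.18,0)
snap('wrist','w2',(130,20,510,300),2.1)
```

```text
t3.05 now [0.5306 0.1981 0.1814] yaw-0.18 gap1.001 F [0.3 0.6 1.1] | shift [-0.07 -0.19  0.14] turn [ 0.     0.    -0.003]
```

View pics/w2.png

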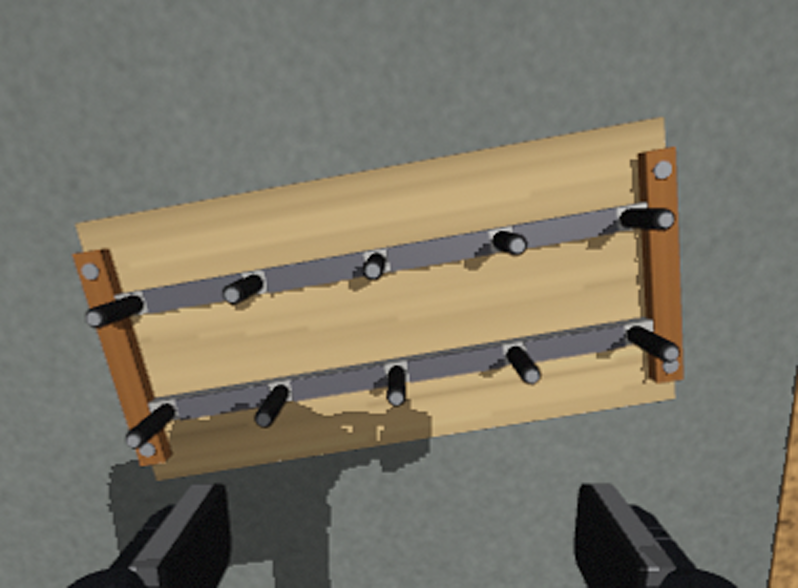

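```bash
cat > m.py <<'E'
from h import *
np.set_printoptions(precision=4,suppress=True)
def rect(c,yaw,L,z,W=.028):
    t=np.radians(yaw); a=np.array([np.cos(t),np.sin(t)]); b=np.array([-a[1],a[0]])
    return np.array([[*(np.array(c)+i*a*L/2+j*b*W/2),z] for i,j in((1,1),(1,-1),(-1,-1),(-1,1))])
E
python3 - <<'E'
from m import *
s=2.4;o=np.array([165,40]); P={}
for n,a,b in(('100',(60,318),(110,523)),('125',(504,324),(475,576)),('150',(286,105),(260,455)),('175',(706,27),(713,446))):
    p=px2w('w1',np.array([a,b])/s+o,.039); d=p[0]-p[1]
    y=np.degrees(np.arctan2(d[1],d[0])); P[n]=(p.mean(0)[:2],y); print(n,p.mean(0),np.linalg.norm(d)*1e3,y)
u=[(94,318),(232,295),(374,270),(517,244),(666,219)];l=[(135,438),(265,418),(397,398),(532,376),(671,353)]
w=px2w('w2',np.array(u+l)/2.1+[130,20],.060)[:,:2]
m=np.array([(q*.03,y) for q in(1,-1) for y in(.128,.064,0,-.064,-.128)])
c=w.mean(0);H=m.T@(w-c);th=np.arctan2(H[0,1]-H[1,0],H[0,0]+H[1,1])
R=np.array([[np.cos(th),-np.sin(th)],[np.sin(th),np.cos(th)]])
print('rack',c,np.degrees(th),'res mm',((w-c-m@R.T)*1e3))
for i in range(4): print('bay',i,c+R@[0,-.096+.064*i])
im=cv2.resize(np.load('pics/w1.npz')['im'][40:290,165:490],None,fx=s,fy=s,interpolation=cv2.INTER_CUBIC)[:,:,::-1].copy()
for n in P:
    for z in(.039,.003):
        q=(w2px('w1',rect(*P[n],int(n)/1e3,z))-o)*s
        cv2.polylines(im,[q.astype(int)],True,(0,0,255) if z>.01 else (0,255,0),1)
cv2.imwrite('pics/ov.png',im)
E
```

```text
100 [ 0.5    -0.0722  0.039 ] 97.89357342184242 5.982470186913542
125 [ 0.4841 -0.2535  0.039 ] 123.36864759671958 -3.4474913263502596
150 [ 0.5592 -0.1582  0.039 ] 148.53013056908512 -6.843341407694906
175 [ 0.5748 -0.3414  0.039 ] 172.82379811800135 8.999268675472813
rack [0.5465 0.2053] 9.46989230448638 res mm [[-0.1277  0.4324]
 [-0.4428  0.3589]
 [-0.1174 -0.1463]
 [ 0.3676  0.4301]
 [ 0.1482 -0.0872]
 [ 0.7874 -0.4676]
 [ 0.2767 -0.4559]
 [-0.434  -0.1366]
 [-0.375   0.1038]
 [-0.083  -0.0318]]
bay 0 [0.5623 0.1107]
bay 1 [0.5518 0.1738]
bay 2 [0.5413 0.2369]
bay 3 [0.5307 0.3   ]
```

View pics/ov.png

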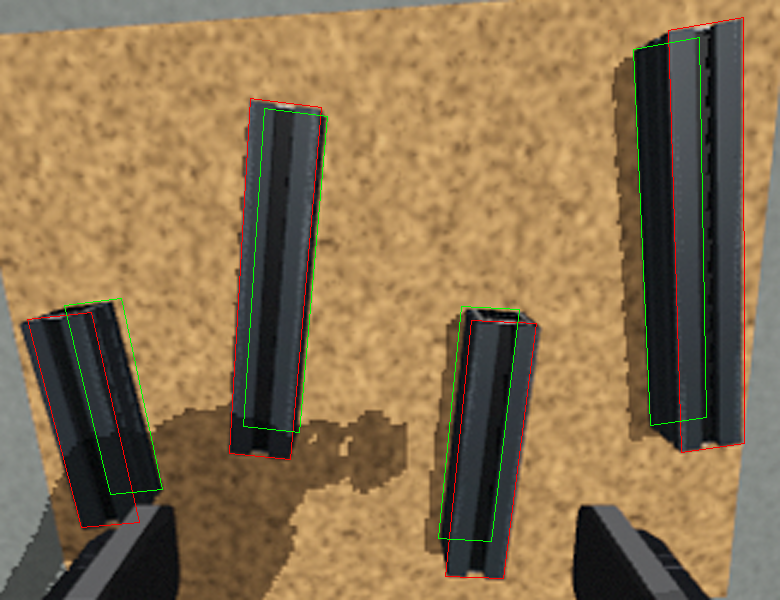

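Overlay matches (red tops and green bases land on the pieces). Piece100's yaw needs to be about 7°. Starting with piece100.

Run:
```python
from h import *
go(.500,-.071,.09,7.2)
```

```text
t3.10 now [0.5306 0.1984 0.1814] yaw-0.16 gap1.005 F [ 0.2 -0.5 -0.3] | shift [-2.99 26.95  9.14] turn [ 0.     0.    -0.128]
```

Request:
drive_tool --pt "90 -1 5 0 0 0 -0.06" --pt "90 -2 15 0 0 0 -0.128" --pt "90 -3 27 4 0 0 -0.128" --pt "90 -3 27 9 0 0 -0.128" --pt "90 -3 27 9 0 0 -0.128" --pt "90 -3 27 9 0 0 -0.128" --pt "90 -3 27 9 0 0 -0.128" --pt "90 -3 27 9 0 0 -0.128" --pt "90 -3 27 9 0 0 -0.128" --pt "90 -3 27 9 0 0 -0.128" --pt "90 -3 27 9 0 0 -0.128" --force 40

```text
t: 4.2
tcp_pos: [0.5007, -0.069, 0.0921]
tool_rot: [0.998, 0.065, 0.001, 0.0]
force: [-0.7, 0.1, -1.2]
finger_gap: 0.649
```

Run:
```python
from h import *
go(.500,-.071,.005,7.2)
snap('wrist','w3',(120,80,520,380),2)
```

```text
t4.20 now [ 0.5007 -0.069   0.0921] yaw7.44 gap0.649 F [-0.7  0.1 -1.2] | shift [-0.11  0.18  8.71] turn [ 0.001 -0.001  0.004]
```

View pics/w3.png

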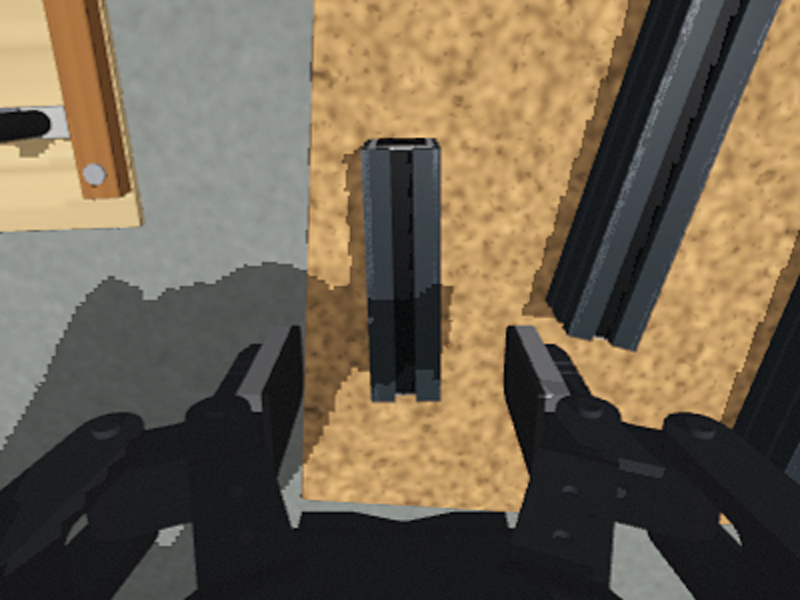

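Run:
```python
from m import *
p=px2w('w3',np.array([(402,149),(405,399)])/2+[120,80],.039); d=p[0]-p[1]
print(p.mean(0),np.linalg.norm(d),np.degrees(np.arctan2(d[1],d[0])))
go(*p.mean(0)[:2],.005)
```

```text
[ 0.5    -0.0695  0.039 ] 0.09822821962781629 8.139178437186102
t4.25 now [ 0.5007 -0.0691  0.092 ] yaw7.43 gap0.649 F [ 0.2 -0.1 -0. ] | shift [-0.08  0.02  8.7 ] turn [ 0.001 -0.001 -0.   ]
```

Request:
drive_tool --pt "90 0 0 4 0 0 -0.01" --pt "90 0 0 7 0 0 -0.01" --pt "90 -0.1 0 8.7 0 0 -0.01" --pt "90 -0.1 0 8.7 0 0 -0.01" --pt "200 -0.1 0 8.7 0 0 -0.01" --pt "255 -0.1 0 8.7 0 0 -0.01" --pt "255 -0.1 0 8.7 0 0 -0.01" --pt "255 -0.1 0 8.7 0 0 -0.01" --pt "255 -0.1 0 8.7 0 0 -0.01" --pt "255 -0.1 0 8.7 0 0 -0.01" --pt "255 -0.1 0 8.7 0 0 -0.01" --force 40

```text
t: 5.35
tcp_pos: [0.5001, -0.0704, 0.0055]
tool_rot: [0.998, 0.069, 0.001, 0.0]
force: [0.7, 1.5, 6.8]
finger_gap: 0.32
```

Run:
```python
from h import *
go(.5623,.1107,.13,9.47)
```

```text
t5.35 now [ 0.5001 -0.0704  0.0055] yaw7.89 gap0.320 F [0.7 1.5 6.8] | shift [  8.67 -17.07 -12.45] turn [ 0.001 -0.002 -0.027]
```

Request:
drive_tool --pt "255 0 0 -3 0 0 0" --pt "255 0 0 -7 0 0 0" --pt "255 1 -2 -11 0 0 0" --pt "255 4 -7 -12.4 0 0 -0.027" --pt "255 8.7 -17.1 -12.4 0 0 -0.027" --pt "255 8.7 -17.1 -12.4 0 0 -0.027" --pt "255 8.7 -17.1 -12.4 0 0 -0.027" --pt "255 8.7 -17.1 -12.4 0 0 -0.027" --pt "255 8.7 -17.1 -8.5 0 0 -0.027" --pt "255 8.7 -17.1 -8.5 0 0 -0.027" --pt "255 8.7 -17.1 -8.5 0 0 -0.027" --pt "255 8.7 -17.1 -8.5 0 0 -0.027"

```text
t: 6.55
tcp_pos: [0.5624, 0.1102, 0.0904]
tool_rot: [0.997, 0.082, 0.001, 0.0]
force: [-0.5, -0.7, -0.1]
finger_gap: 0.322
```

Run:
```python
from h import *
go(.5623,.1107,.0225,9.47)
snap('wrist','w4',(120,80,520,380),2)
```

```text
t6.55 now [0.5624 0.1102 0.0904] yaw9.37 gap0.322 F [-0.5 -0.7 -0.1] | shift [-0.01 -0.05  6.79] turn [ 0.    -0.001 -0.002]
```

View pics/w4.png

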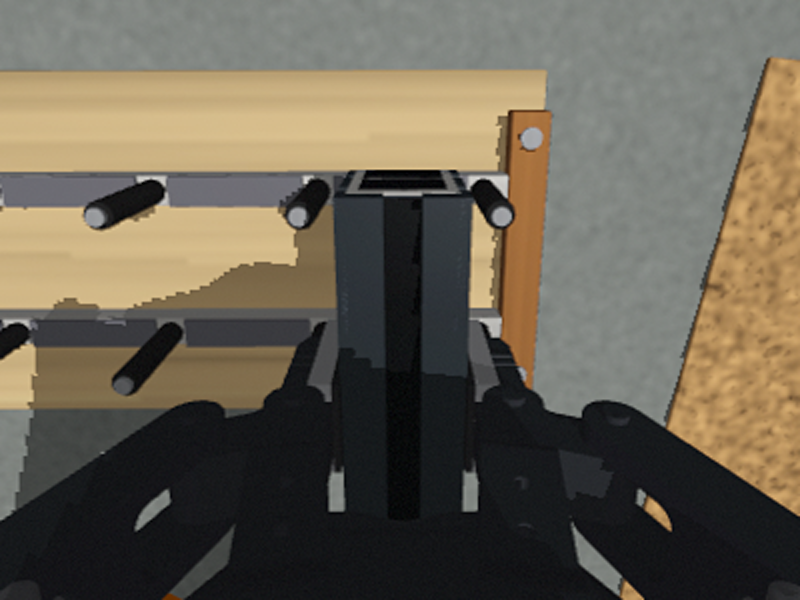

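Run:
```python
from m import *
p=px2w('w4',np.array([(300,218),(501,216),(124,385),(96,217)])/2+[120,80],.060)
c=np.array([.5465,.2053]);t=np.radians(9.47);R=np.array([[np.cos(t),-np.sin(t)],[np.sin(t),np.cos(t)]])
print((p[:,:2]-c)@R)
q=px2w('w4',np.array([(402,195)])/2+[120,80],.124); print('piece far end from bay0',(q[:,:2]-[.5623,.1107])@R)
```

```text
[[ 0.0295 -0.0639]
 [ 0.0301 -0.1274]
 [-0.0299  0.0003]
 [ 0.03    0.0005]]
piece far end from bay0 [[ 0.05   -0.0003]]
```

Rack fit and piece100's offset in the jaws agree to under 1 mm. Lowering, checking the contact force before I let go.

Request:
drive_tool --pt "255 0 0 3 0 0 0" --pt "255 0 0 5 0 0 0" --pt "255 0 0 6 0 0 0" --pt "255 0 0 6.5 0 0 0" --pt "255 0 0 6.8 0 0 0" --pt "255 0 0 6.8 0 0 0" --pt "255 0 0 6.8 0 0 0"

```text
t: 7.3
tcp_pos: [0.5629, 0.111, 0.0225]
tool_rot: [0.997, 0.082, 0.001, 0.0]
force: [0.1, -0.9, 3.3]
finger_gap: 0.322
```

Run:
```python
from h import *
go(.5623,.1107,.0225,9.47)
```

```text
t7.30 now [0.5629 0.111  0.0225] yaw9.45 gap0.322 F [ 0.1 -0.9  3.3] | shift [-0.07  0.02  0.  ] turn [ 0.    -0.002 -0.   ]
```

Request:
drive_tool --pt "165 0 0 0 0 0 0" --pt "150 0 0 0 0 0 0" --pt "120 0 0 0 0 0 0" --pt "100 0 0 0 0 0 0" --pt "100 0 0 0 0 0 0" --pt "100 0 0 -3 0 0 0" --pt "100 0 0 -8 0 0 0" --pt "90 0 0 -12 0 0 0" --pt "90 0 0 -12 0 0 0"

```text
t: 8.2
tcp_pos: [0.5661, 0.1113, 0.147]
tool_rot: [0.997, 0.082, 0.006, 0.0]
force: [0.7, 0.2, -0.2]
finger_gap: 0.649
```

Run:
```python
from h import *
go(.4841,-.2535,.09,-4)
```

```text
t8.20 now [0.5661 0.1113 0.147 ] yaw9.46 gap0.649 F [ 0.7  0.2 -0.2] | shift [-14.15  34.62   5.59] turn [ 0.001 -0.012  0.235]
```

Request:
drive_tool --pt "90 -2 5 0 0 0 0.05" --pt "90 -5 13 0 0 0 0.15" --pt "90 -14 34.6 3 0 0 0.235" --pt "90 -14 34.6 5.2 0 0 0.235" --pt "90 -14 34.6 5.2 0 0 0.235" --pt "90 -14 34.6 5.2 0 0 0.235" --pt "90 -14 34.6 5.2 0 0 0.235" --pt "90 -14 34.6 5.2 0 0 0.235" --pt "90 -14 34.6 5.2 0 0 0.235" --pt "90 -14 34.6 5.2 0 0 0.235" --pt "90 -14 34.6 5.2 0 0 0.235" --pt "90 -14 34.6 5.2 0 0 0.235" --pt "90 -14 34.6 5.2 0 0 0.235"

```text
t: 9.5
tcp_pos: [0.481, -0.2518, 0.0895]
tool_rot: [0.999, -0.034, 0.0, -0.0]
force: [-0.6, -0.4, -0.3]
finger_gap: 0.648
```

Run:
```python
from h import *
go(.4841,-.2535,.005,-4)
snap('wrist','w5',(120,80,520,380),2)
```

```text
t9.50 now [ 0.481  -0.2518  0.0895] yaw-3.90 gap0.648 F [-0.6 -0.4 -0.3] | shift [0.32 0.15 8.45] turn [-0.    -0.     0.002]
```

View pics/w5.png

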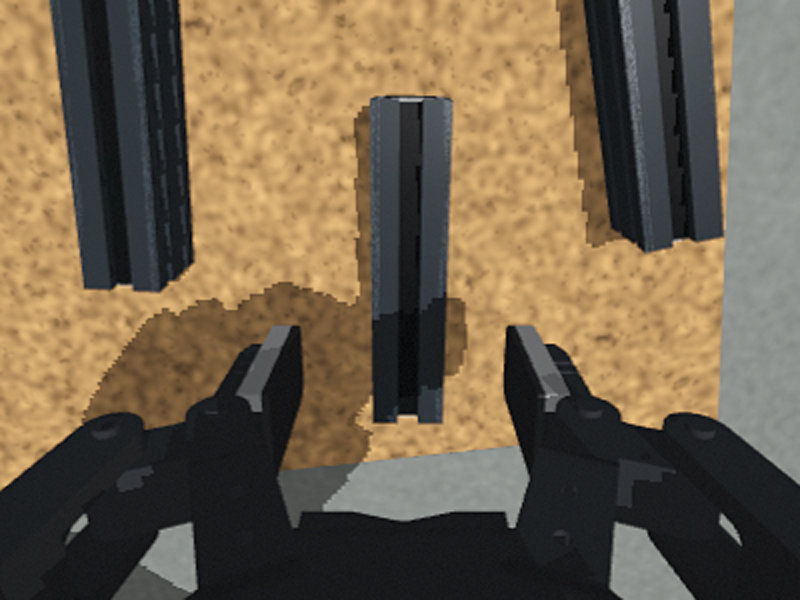

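Run:
```python
from m import *
p=px2w('w5',np.array([(411,99),(408,422)])/2+[120,80],.039); d=p[0]-p[1]
print(p.mean(0),np.linalg.norm(d),np.degrees(np.arctan2(d[1],d[0])))
go(*p.mean(0)[:2],.005,np.degrees(np.arctan2(d[1],d[0])))
```

```text
[ 0.4839 -0.2546  0.039 ] 0.1238383782284172 -4.181153963299826
t9.55 now [ 0.481  -0.2521  0.0896] yaw-3.91 gap0.647 F [-0.  -0.4 -0.3] | shift [0.31 0.23 8.46] turn [ 0.    -0.     0.005]
```

Request:
drive_tool --pt "90 0.3 0.2 4 0 0 0" --pt "90 0.3 0.2 7 0 0 0" --pt "90 0.3 0.2 8.4 0 0 0" --pt "90 0.3 0.2 8.4 0 0 0" --pt "200 0.3 0.2 8.4 0 0 0" --pt "255 0.3 0.2 8.4 0 0 0" --pt "255 0.3 0.2 8.4 0 0 0" --pt "255 0.3 0.2 8.4 0 0 0" --pt "255 0.3 0.2 8.4 0 0 0" --pt "255 0.3 0.2 8.4 0 0 0" --pt "255 0.3 0.2 8.4 0 0 0" --force 40

```text
t: 10.65
tcp_pos: [0.4843, -0.256, 0.0067]
tool_rot: [0.999, -0.035, 0.001, 0.001]
force: [0.8, 1.0, 6.6]
finger_gap: 0.326
```

Run:
```python
from h import *
go(.5518,.1738,.14,9.47)
```

```text
t10.65 now [ 0.4843 -0.256   0.0067] yaw-4.03 gap0.326 F [0.8 1.  6.6] | shift [  3.75 -43.33 -13.39] turn [ 0.002 -0.002 -0.236]
```

Request:
drive_tool --pt "255 0 0 -3 0 0 0" --pt "255 0 0 -7 0 0 0" --pt "255 0 -2 -11 0 0 0" --pt "255 1 -7 -13.4 0 0 -0.1" --pt "255 3.7 -43.3 -13.4 0 0 -0.236" --pt "255 3.7 -43.3 -13.4 0 0 -0.236" --pt "255 3.7 -43.3 -13.4 0 0 -0.236" --pt "255 3.7 -43.3 -13.4 0 0 -0.236" --pt "255 3.7 -43.3 -13.4 0 0 -0.236" --pt "255 3.7 -43.3 -13.4 0 0 -0.236" --pt "255 3.7 -43.3 -13.4 0 0 -0.236" --pt "255 3.7 -43.3 -13.4 0 0 -0.236" --pt "255 3.7 -43.3 -13.4 0 0 -0.236" --pt "255 3.7 -43.3 -13.4 0 0 -0.236" --pt "255 3.7 -43.3 -8.5 0 0 -0.236" --pt "255 3.7 -43.3 -8.5 0 0 -0.236" --pt "255 3.7 -43.3 -8.5 0 0 -0.236" --pt "255 3.7 -43.3 -8.5 0 0 -0.236"

```text
t: 12.45
tcp_pos: [0.5518, 0.1731, 0.0921]
tool_rot: [0.997, 0.082, 0.001, -0.0]
force: [0.7, -0.5, -0.7]
finger_gap: 0.317
```

Run:
```python
from h import *
go(.5518,.1738,.0235,9.47)
```

```text
t12.45 now [0.5518 0.1731 0.0921] yaw9.42 gap0.317 F [ 0.7 -0.5 -0.7] | shift [-0.01 -0.07  6.86] turn [ 0.    -0.003 -0.001]
```

Request:
drive_tool --pt "255 0 0 3 0 0 0" --pt "255 0 0 5 0 0 0" --pt "255 0 0 6 0 0 0" --pt "255 0 0 6.5 0 0 0" --pt "255 0 0 6.8 0 0 0" --pt "255 0 0 6.8 0 0 0" --pt "255 0 0 6.8 0 0 0"

```text
t: 13.15
tcp_pos: [0.5519, 0.1741, 0.0237]
tool_rot: [0.997, 0.083, 0.001, 0.0]
force: [0.1, -0.1, 3.6]
finger_gap: 0.323
```

Run:
```python
from h import *
go(.5518,.1738,.0235,9.47)
snap('wrist','w6',(120,80,520,380),2)
```

```text
t13.15 now [0.5519 0.1741 0.0237] yaw9.51 gap0.323 F [ 0.1 -0.1  3.6] | shift [-0.01  0.02  0.02] turn [ 0.    -0.003  0.001]
```

View pics/w6.png

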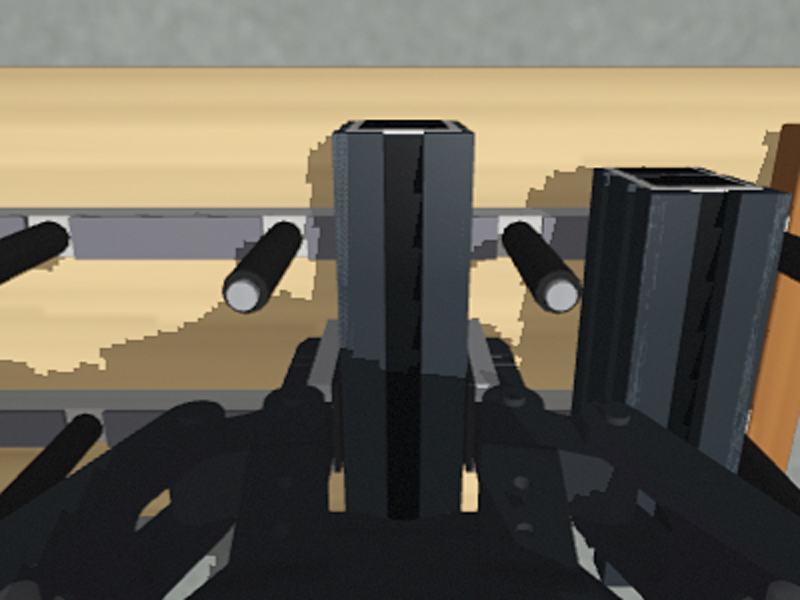

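Piece125 is midway between its pins (243,295) and (560,293) and on the pads (3.6 N). Piece100 lies straight in bay0. Releasing, then on to piece150.

Request:
drive_tool --pt "165 0 0 0 0 0 0" --pt "150 0 0 0 0 0 0" --pt "120 0 0 0 0 0 0" --pt "100 0 0 0 0 0 0" --pt "100 0 0 0 0 0 0" --pt "100 0 0 -3 0 0 0" --pt "100 0 0 -8 0 0 0" --pt "90 0 0 -12 0 0 0" --pt "90 0 0 -12 0 0 0" --pt "90 0 0 -12 0 0 0"

```text
t: 14.2
tcp_pos: [0.5512, 0.1741, 0.1434]
tool_rot: [0.997, 0.083, 0.001, -0.0]
force: [0.3, -0.6, -0.7]
finger_gap: 0.643
```

Run:
```python
from h import *
go(.5592,-.158,.09,-6.9)
```

```text
t14.20 now [0.5512 0.1741 0.1434] yaw9.50 gap0.643 F [ 0.3 -0.6 -0.7] | shift [-4.7  32.88  5.33] turn [-0.    -0.002  0.286]
```

Request:
drive_tool --pt "90 -1 5 0 0 0 0.05" --pt "90 -2 13 0 0 0 0.15" --pt "90 -4.7 32.9 0 0 0 0.286" --pt "90 -4.7 32.9 3 0 0 0.286" --pt "90 -4.7 32.9 5.3 0 0 0.286" --pt "90 -4.7 32.9 5.3 0 0 0.286" --pt "90 -4.7 32.9 5.3 0 0 0.286" --pt "90 -4.7 32.9 5.3 0 0 0.286" --pt "90 -4.7 32.9 5.3 0 0 0.286" --pt "90 -4.7 32.9 5.3 0 0 0.286" --pt "90 -4.7 32.9 5.3 0 0 0.286" --pt "90 -4.7 32.9 5.3 0 0 0.286" --pt "90 -4.7 32.9 5.3 0 0 0.286"

```text
t: 15.5
tcp_pos: [0.5589, -0.1573, 0.0897]
tool_rot: [0.998, -0.059, 0.0, 0.0]
force: [0.4, -0.4, -0.7]
finger_gap: 0.646
```

Run:
```python
from h import *
go(.5592,-.158,.005,-6.9)
snap('wrist','w7',(120,80,520,380),2)
```

```text
t15.50 now [ 0.5589 -0.1573  0.0897] yaw-6.79 gap0.646 F [ 0.4 -0.4 -0.7] | shift [0.04 0.07 8.47] turn [ 0.    -0.     0.002]
```

View pics/w7.png

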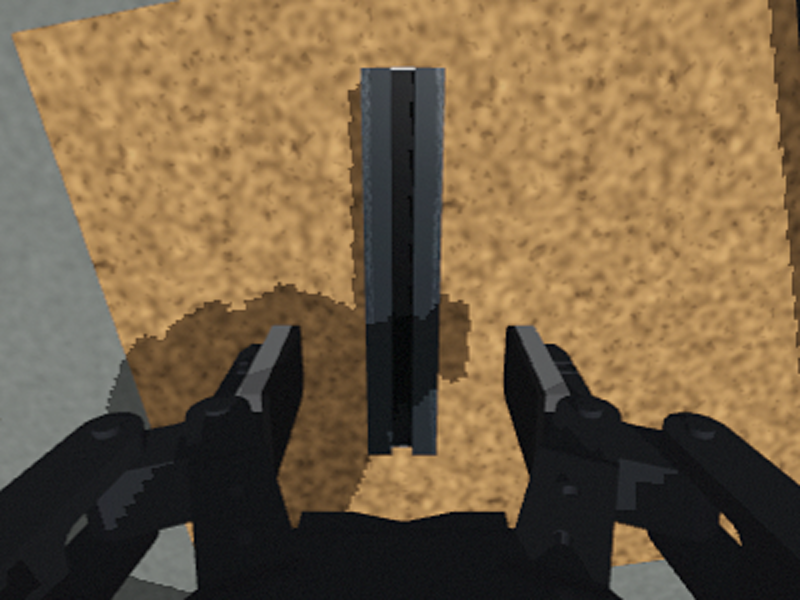

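Run:
```python
from m import *
p=px2w('w7',np.array([(402.5,68),(402,455)])/2+[120,80],.039); d=p[0]-p[1]
print(p.mean(0),np.linalg.norm(d),np.degrees(np.arctan2(d[1],d[0])))
go(*p.mean(0)[:2],.005,np.degrees(np.arctan2(d[1],d[0])))
```

```text
[ 0.5592 -0.1573  0.039 ] 0.14912582901717883 -6.848509341434976
t15.55 now [ 0.5589 -0.1575  0.0897] yaw-6.81 gap0.649 F [-0.5 -0.8  0.5] | shift [ 0.03 -0.02  8.47] turn [ 0.    -0.001  0.001]
```

Request:
drive_tool --pt "90 0 0 4 0 0 0" --pt "90 0 0 7 0 0 0" --pt "90 0 0 8.4 0 0 0" --pt "90 0 0 8.4 0 0 0" --pt "200 0 0 8.4 0 0 0" --pt "255 0 0 8.4 0 0 0" --pt "255 0 0 8.4 0 0 0" --pt "255 0 0 8.4 0 0 0" --pt "255 0 0 8.4 0 0 0" --pt "255 0 0 8.4 0 0 0" --pt "255 0 0 8.4 0 0 0" --force 40

```text
t: 16.65
tcp_pos: [0.5597, -0.1588, 0.0068]
tool_rot: [0.998, -0.06, 0.001, 0.001]
force: [-0.0, -0.5, 6.9]
finger_gap: 0.32
```

Run:
```python
from h import *
go(.5413,.2369,.14,9.47)
```

```text
t16.65 now [ 0.5597 -0.1588  0.0068] yaw-6.89 gap0.320 F [-0.  -0.5  6.9] | shift [ -6.54 -39.05 -13.38] turn [ 0.001 -0.003 -0.286]
```

Request:
drive_tool --pt "255 0 0 -3 0 0 0" --pt "255 0 0 -7 0 0 0" --pt "255 0 -2 -11 0 0 0" --pt "255 -1 -7 -13.4 0 0 -0.1" --pt "255 -6.5 -39.1 -13.4 0 0 -0.286" --pt "255 -6.5 -39.1 -13.4 0 0 -0.286" --pt "255 -6.5 -39.1 -13.4 0 0 -0.286" --pt "255 -6.5 -39.1 -13.4 0 0 -0.286" --pt "255 -6.5 -39.1 -13.4 0 0 -0.286" --pt "255 -6.5 -39.1 -13.4 0 0 -0.286" --pt "255 -6.5 -39.1 -13.4 0 0 -0.286" --pt "255 -6.5 -39.1 -13.4 0 0 -0.286" --pt "255 -6.5 -39.1 -13.4 0 0 -0.286" --pt "255 -6.5 -39.1 -13.4 0 0 -0.286" --pt "255 -6.5 -39.1 -8.5 0 0 -0.286" --pt "255 -6.5 -39.1 -8.5 0 0 -0.286" --pt "255 -6.5 -39.1 -8.5 0 0 -0.286" --pt "255 -6.5 -39.1 -8.5 0 0 -0.286"

```text
t: 18.45
tcp_pos: [0.5423, 0.2372, 0.0921]
tool_rot: [0.997, 0.082, 0.001, -0.0]
force: [0.4, -0.1, -1.2]
finger_gap: 0.32
```

Run:
```python
from h import *
go(.5413,.2369,.0237,9.47)
```

```text
t18.45 now [0.5423 0.2372 0.0921] yaw9.42 gap0.320 F [ 0.4 -0.1 -1.2] | shift [-0.12  0.01  6.84] turn [-0.    -0.003 -0.001]
```

Request:
drive_tool --pt "255 -0.1 0 3 0 0 0" --pt "255 -0.1 0 5 0 0 0" --pt "255 -0.1 0 6 0 0 0" --pt "255 -0.1 0 6.5 0 0 0" --pt "255 -0.1 0 6.8 0 0 0" --pt "255 -0.1 0 6.8 0 0 0" --pt "255 -0.1 0 6.8 0 0 0"

```text
t: 19.15
tcp_pos: [0.5413, 0.2378, 0.0238]
tool_rot: [0.997, 0.083, 0.002, -0.0]
force: [-0.6, 0.0, 3.8]
finger_gap: 0.323
```

Run:
```python
from h import *
go(.5413,.2369,.0237,9.47)
```

```text
t19.15 now [0.5413 0.2378 0.0238] yaw9.50 gap0.323 F [-0.6  0.   3.8] | shift [-0.01  0.09  0.01] turn [-0.    -0.003  0.001]
```

Contact at the same height and force as before. Releasing, then going over piece175.

Request:
drive_tool --pt "165 0 0 0 0 0 0" --pt "150 0 0 0 0 0 0" --pt "120 0 0 0 0 0 0" --pt "100 0 0 0 0 0 0" --pt "100 0 0 0 0 0 0" --pt "100 0 0 -3 0 0 0" --pt "100 0 0 -8 0 0 0" --pt "90 0 0 -12 0 0 0" --pt "90 0 0 -12 0 0 0" --pt "90 0 0 -12 0 0 0"

```text
t: 20.15
tcp_pos: [0.5404, 0.2377, 0.1434]
tool_rot: [0.997, 0.083, 0.001, -0.0]
force: [0.2, -0.2, 0.2]
finger_gap: 0.649
```

Run:
```python
from h import *
go(.5748,-.3405,.09,8.6)
```

```text
t20.15 now [0.5404 0.2377 0.1434] yaw9.50 gap0.649 F [ 0.2 -0.2  0.2] | shift [-6.17 57.59  5.31] turn [-0.    -0.002  0.016]
```

Request:
drive_tool --pt "90 -0.5 5 0 0 0 0" --pt "90 -2 15 0 0 0 0" --pt "90 -6.2 57.6 0 0 0 0.016" --pt "90 -6.2 57.6 0 0 0 0.016" --pt "90 -6.2 57.6 0 0 0 0.016" --pt "90 -6.2 57.6 0 0 0 0.016" --pt "90 -6.2 57.6 0 0 0 0.016" --pt "90 -6.2 57.6 0 0 0 0.016" --pt "90 -6.2 57.6 0 0 0 0.016" --pt "90 -6.2 57.6 2 0 0 0.016" --pt "90 -6.2 57.6 5.3 0 0 0.016" --pt "90 -6.2 57.6 5.3 0 0 0.016" --pt "90 -6.2 57.6 5.3 0 0 0.016" --pt "90 -6.2 57.6 5.3 0 0 0.016" --pt "90 -6.2 57.6 5.3 0 0 0.016" --pt "90 -6.2 57.6 5.3 0 0 0.016" --pt "90 -6.2 57.6 5.3 0 0 0.016"

```text
t: 21.85
tcp_pos: [0.5744, -0.3395, 0.0901]
tool_rot: [0.997, 0.076, 0.0, 0.0]
force: [-0.6, -0.9, 0.4]
finger_gap: 0.648
```

Run:
```python
from h import *
go(.5748,-.3405,.005,8.6)
snap('wrist','w8',(120,80,520,380),2)
```

```text
t21.85 now [ 0.5744 -0.3395  0.0901] yaw8.69 gap0.648 F [-0.6 -0.9  0.4] | shift [0.02 0.1  8.51] turn [ 0.    -0.     0.002]
```

View pics/w8.png

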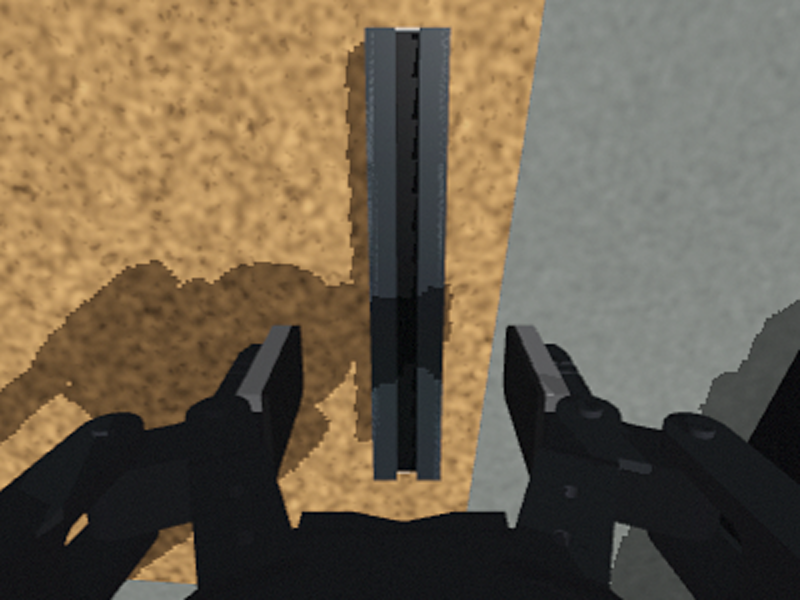

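Run:
```python
from m import *
p=px2w('w8',np.array([(407.5,28),(406.5,480)])/2+[120,80],.039); d=p[0]-p[1]
print(p.mean(0),np.linalg.norm(d),np.degrees(np.arctan2(d[1],d[0])))
go(*p.mean(0)[:2],.005,np.degrees(np.arctan2(d[1],d[0])))
```

```text
[ 0.575  -0.3409  0.039 ] 0.17378160792075403 8.719868351126413
t21.90 now [ 0.5745 -0.3397  0.0901] yaw8.68 gap0.644 F [ 0.5 -0.4 -0.4] | shift [0.03 0.13 8.51] turn [ 0.001 -0.001 -0.001]
```

Request:
drive_tool --pt "90 0 0.1 4 0 0 0" --pt "90 0 0.1 7 0 0 0" --pt "90 0 0.1 8.4 0 0 0" --pt "90 0 0.1 8.4 0 0 0" --pt "200 0 0.1 8.4 0 0 0" --pt "255 0 0.1 8.4 0 0 0" --pt "255 0 0.1 8.4 0 0 0" --pt "255 0 0.1 8.4 0 0 0" --pt "255 0 0.1 8.4 0 0 0" --pt "255 0 0.1 8.4 0 0 0" --pt "255 0 0.1 8.4 0 0 0" --force 40

```text
t: 23.0
tcp_pos: [0.5753, -0.3427, 0.0073]
tool_rot: [0.997, 0.075, 0.001, 0.001]
force: [1.0, 0.4, 6.3]
finger_gap: 0.32
```

Run:
```python
from h import *
go(.5307,.300,.14,9.47)
```

```text
t23.00 now [ 0.5753 -0.3427  0.0073] yaw8.58 gap0.320 F [1.  0.4 6.3] | shift [  5.21 -64.18 -13.43] turn [ 0.003 -0.002 -0.015]
```

Request:
drive_tool --pt "255 0 0 -3 0 0 0" --pt "255 0 0 -7 0 0 0" --pt "255 0 -2 -11 0 0 0" --pt "255 1 -7 -13.4 0 0 0" --pt "255 2 -20 -13.4 0 0 -0.015" --pt "255 5.2 -64.1 -13.4 0 0 -0.015" --pt "255 5.2 -64.1 -13.4 0 0 -0.015" --pt "255 5.2 -64.1 -13.4 0 0 -0.015" --pt "255 5.2 -64.1 -13.4 0 0 -0.015" --pt "255 5.2 -64.1 -13.4 0 0 -0.015" --pt "255 5.2 -64.1 -13.4 0 0 -0.015" --pt "255 5.2 -64.1 -13.4 0 0 -0.015" --pt "255 5.2 -64.1 -13.4 0 0 -0.015" --pt "255 5.2 -64.1 -13.4 0 0 -0.015" --pt "255 5.2 -64.1 -13.4 0 0 -0.015" --pt "255 5.2 -64.1 -13.4 0 0 -0.015" --pt "255 5.2 -64.1 -13.4 0 0 -0.015" --pt "255 5.2 -64.1 -8.5 0 0 -0.015" --pt "255 5.2 -64.1 -8.5 0 0 -0.015" --pt "255 5.2 -64.1 -8.5 0 0 -0.015"

```text
t: 25.0
tcp_pos: [0.5286, 0.2984, 0.0893]
tool_rot: [0.997, 0.082, -0.002, 0.001]
force: [-0.0, 0.1, -0.7]
finger_gap: 0.323
```

Run:
```python
from h import *
go(.5307,.300,.0242,9.47)
```

```text
t25.00 now [0.5286 0.2984 0.0893] yaw9.39 gap0.323 F [-0.   0.1 -0.7] | shift [ 0.27 -0.13  6.51] turn [ 0.001  0.005 -0.001]
```

Request:
drive_tool --pt "255 0 0 0 0 0 0" --pt "255 0 0 0 0 0 0" --pt "255 0 0 0 0 0 0"

```text
t: 25.3
tcp_pos: [0.5311, 0.2998, 0.0925]
tool_rot: [0.997, 0.082, 0.002, -0.0]
force: [0.2, -0.4, -1.1]
finger_gap: 0.321
```

Run:
```python
from h import *
go(.5307,.300,.0242,9.47)
```

```text
t25.30 now [0.5311 0.2998 0.0925] yaw9.41 gap0.321 F [ 0.2 -0.4 -1.1] | shift [-0.06 -0.03  6.83] turn [-0.001 -0.004 -0.001]
```

Request:
drive_tool --pt "255 0 0 3 0 0 0" --pt "255 0 0 5 0 0 0" --pt "255 0 0 6 0 0 0" --pt "255 0 0 6.5 0 0 0" --pt "255 0 0 6.8 0 0 0" --pt "255 0 0 6.8 0 0 0" --pt "255 0 0 6.8 0 0 0"

```text
t: 26.0
tcp_pos: [0.5304, 0.2999, 0.0242]
tool_rot: [0.997, 0.082, 0.001, -0.0]
force: [-1.8, -2.2, 6.2]
finger_gap: 0.323
```

Run:
```python
from h import *
go(.5307,.300,.0242,9.47)
```

```text
t26.00 now [0.5304 0.2999 0.0242] yaw9.45 gap0.323 F [-1.8 -2.2  6.2] | shift [ 0.03 -0.    0.  ] turn [-0.    -0.002 -0.   ]
```

On the pads (6 N). Releasing, lifting high, and backing off to view the whole rack.

Request:
drive_tool --pt "165 0 0 0 0 0 0" --pt "150 0 0 0 0 0 0" --pt "120 0 0 0 0 0 0" --pt "100 0 0 0 0 0 0" --pt "100 0 0 0 0 0 0" --pt "100 0 0 -3 0 0 0" --pt "100 0 0 -8 0 0 0" --pt "90 0 0 -13 0 0 0" --pt "90 -2 5 -18 0 0 0" --pt "90 -2 10 -22 0 0 0" --pt "90 -2 10 -22 0 0 0" --pt "90 -2 10 -22 0 0 0" --pt "90 -2 10 -22 0 0 0" --pt "90 -2 10 -22 0 0 0" --pt "90 -2 10 -22 0 0 0"

```text
t: 27.5
tcp_pos: [0.5255, 0.1987, 0.2407]
tool_rot: [0.997, 0.083, -0.002, -0.0]
force: [1.1, -0.9, 0.8]
finger_gap: 0.649
```

Run:
```python
from m import *
go(.5307,.300,.0242,9.47); snap('wrist','w9'); snap('top','top1')
c=np.array([.5465,.2053]);t=np.radians(9.47);R=np.array([[np.cos(t),-np.sin(t)],[np.sin(t),np.cos(t)]])
cr=(140,60,500,330);s=2.2
im=cv2.resize(np.load('pics/w9.npz')['im'][cr[1]:cr[3],cr[0]:cr[2]],None,fx=s,fy=s,interpolation=cv2.INTER_CUBIC)[:,:,::-1].copy()
for i,L in enumerate((.1,.125,.15,.175)):
    q=(w2px('w9',rect(c+R@[0,-.096+.064*i],9.47,L,.056))-cr[:2])*s; cv2.polylines(im,[q.astype(int)],True,(0,0,255),1)
cv2.imwrite('pics/w9c.png',im)
```

```text
t27.50 now [0.5255 0.1987 0.2407] yaw9.52 gap0.649 F [ 1.1 -0.9  0.8] | shift [ 2.26 -9.89 21.65] turn [-0.     0.003  0.001]
```

View pics/w9c.png

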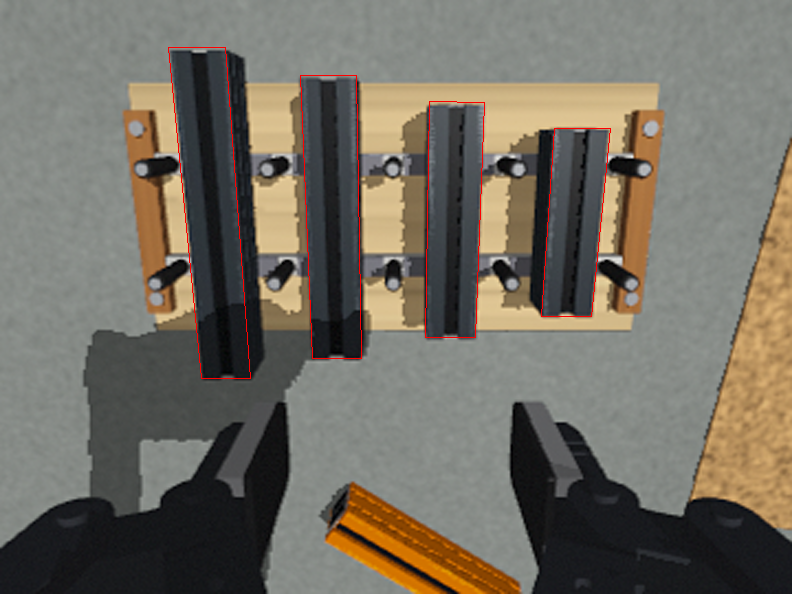

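View pics/top1.png

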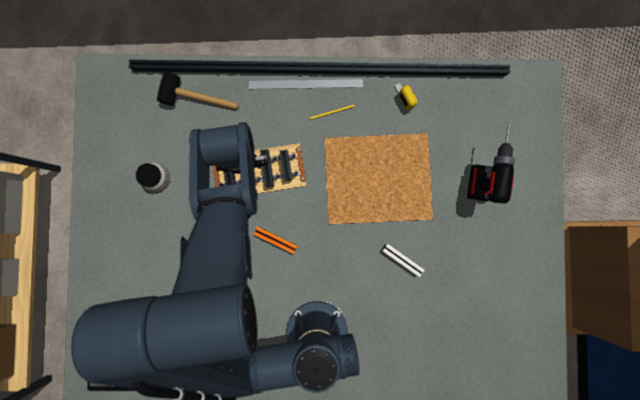

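The four tops coincide with the ideal outlines to about 1 mm. The drill (492,180) and tub (152,177) haven't moved, and the look-alikes weren't touched. Handing in.

Run:
```python
from h import *
print(manip.sign_off())
```

```text
the job is handed in; nothing more can be done
None
```

All four pieces are in the rack and the job is handed in at about 27.5 s of the 125 s allowed. From the drill's end (-y), bays 0 to 3 hold the 100, 125, 150 and 175 mm pieces. I lowered each one until it touched the pads (about 3–6 N) before letting go.

**Last checks:**
- **Placement:** in the wrist view, all four top faces match the ideal bay outlines to about 1 mm. They are right way up, straight and centred across both rails.
- **Surroundings:** the top view shows the drill, the tub and the orange and white look-alikes where they stood, and the mat empty.
- **Disagreement:** my first rough reading of the rack from the top camera was about 3 mm off the wrist camera's, because I misread the pin tops. I used the wrist camera's figures, which later views confirmed.
- **Failures:** no check failed. Sign-off reports no verdict.

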